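# Present the eight-nozzle dispensing head to the inspection camera

## Robot

A 6-joint arm with a two-finger parallel gripper is mounted at the origin on the work surface. World frame = base frame: x ahead of the robot, y to its left, z up, the work surface at z = 0. Lengths are in m, angles in rad, forces in N, time in s.
With the tool pointing down it reaches from about 0.35 to 0.875 m from the base axis. Payload 4.2 kg.
Tool frame: the origin (TCP) lies at the very end of the fingers, on their centre line; the grasp point (between the pads) lies 19 mm behind it (bot.grasp_offset is the distance from the TCP to the grasp point, in m); z points along the fingers, y is the line along which they close (so a half turn about z gives the same grasp; the last joint's range is limited). The gripper opens to 87 mm and grips with 3 to 60 N. Pads are 19 mm wide; open, the fingers measure 117 mm over their backs; the gripper's body (75 mm by 190 mm) begins 51 mm behind the grasp point.
Start: joints at [1.52, 0.385, 0.008, 0, -1.194, -0.259], TCP at [0.191, 0.595, 0.223] pointing down, gripper open.
Joint ranges: [-3.14, 3.14], [-1.21, 2.06], [-1.07, 1.41], [-3.16, 2.05], [-2.99, -0.16], [-3.1, 3.1]. Speed limits (rad/s): [2.79, 2.79, 3.14, 3.14, 3.14, 3.14].

## Interface

Orientations are given as a unit quaternion [w, x, y, z].
In Python, from bench import bot gives the robot as it stands.
- The arm moves only by the tool send_rows, never from a script. Its argument "moves" is a list of rows, each a list of 5 numbers: the shift along the tool's x, y, z as a fraction of full scale, then the turn about the tool's z as a fraction of full scale, then the opening, from -1 (shut) to 1 (fully open), so that 0 is half open. A call has 1 to 5 rows; each row shifts and turns the commanded pose from where the row before left it, along the tool's axes as they then stand; what a row does not reach is not made up. Full scale, the value 1, is 100 mm for a shift and 1.5 rad for a turn. A row lasts 1/10 s, in which the tool goes at most 50 mm and 8.59 degrees, less where a joint would pass 70% of its speed; a pose out of reach is approached as far as the arm can. A call with a number of a shift or a turn outside -1 to 1 is refused whole. A call with a gripper value outside its range is refused whole. The fingers move at their own pace and stop on an object; "squeeze" is the grip in N (left out, the last holds). Time passes only in rows, so rows that do not move let the fingers close. It gives the time, the measured TCP pose, the force, the opening and the grip force at its end, in the units of the state.
- bot.sense(): the state, without advancing time (a new reading comes with each control period).
- bot.grab_frame(name): name is "scene" or "side" or "wrist"; returns the picture (420x560x3 uint8, blue, green, red); there is no depth.
- bot.camera_model(name): a dict with "mtx" (3x3 intrinsics, pixels), "dist" ([k1, k2, p1, p2, k3] as OpenCV has them; the pictures are not rectified), "pose" (4x4, takes a point from camera to world coordinates); the wrist camera has in their place "hand_eye" (4x4, takes a point from camera to tool coordinates, whose origin is the TCP and whose axes are the flange's). Camera axes: x right, y down, z forward; pixel columns grow to the right and rows downward; lengths in m; the calibration is good to about 2 mm. A picture is of the moment at which its call begins: read the wrist's pose just before it. camera_model takes no time and is no camera call.
- bot.hand_in(): hands the job in; it is judged then, once.
The state is a dict: "clock": time; "joint_pos": joint angles; "qvel": joint speeds; "joint_efforts": joint torques, N m; "tool_pos": TCP position; "ee_rot": TCP orientation; "contact_force": force on the tool from outside, world axes, zero at the start; "wrist_torque": the same for the moment, N m; "grip_width": opening from 0.0 (shut) to 1.0 (fully open); "grip_force": force on a finger pad.
Only numpy, scipy, OpenCV 4.12 (cv2) and the standard library are available. Lean on these libraries where they do the work, as an engineer would, in place of code of your own. Each camera call takes 0.05 s, during which the arm holds its last target. There are 200 camera calls.

## Task

Lift the eight-nozzle dispensing head (the one with a flat grip fin on top) out of its stand and present it in the air to the tilted inspection camera: nozzle tips centred 100 mm straight in front of the lens, nozzles pointing squarely into the lens, and the row of nozzles parallel to the camera's long side. Keep the head from touching the camera, and leave the camera, the other head, the bottle, the plate and the tip box where they are. Finish while holding the head still there: do not put it down or let go.

Things in the scene. Friction and masses are not known exactly. Their poses are not given: they have to be found in the camera images.
- head8: Head to present, 0.11-0.22 kg. White bar 22(x) x 100(y) x 18 mm; under it 8 steel nozzles in a row along y, 9 mm apart, 6 mm thick; on top a flat fin 14 mm thick (x), 44 long (y). Origin: middle of the row, at the nozzle tips; z up from tips to fin. Along z: nozzles 0-25 mm, bar 25-43, fin 43-83. Ends alike. Parked upright in stand_a, tips 15 mm above the bench; lift straight up 60 mm to clear.
- fin (a point): Point to grip on head8, in the middle of the fin: 67 mm from head8's origin along its z (24 mm above the bar, 16 mm below the fin's top); axes as head8. Grip it from above across the 14 mm thickness (x).
- focus (a point): Where the nozzle tips must be: point in the air 100 mm straight in front of the lens, 140 mm from the camera's tilt axis. z: the line of sight, from the lens outward and up, leaning 0.15 to 0.6 rad from vertical towards the camera's -x (robot's side). y: level, along the camera's long side and tilt axis. Half a turn of the head about z makes no difference. Moves only if the camera is pushed.
- camera: Fixed camera stand: aluminium base 110(x) x 124(y) x 12 mm, two uprights 102 mm high at y = +-54 mm. Origin: centre of underside. Between them a white box 60 x 88 (y) x 50 mm with a thin blue band, tilted about y (axis 80 mm above the bench) towards -x; on its upper face a white ring light and a black lens tube 36 mm across, front 40 mm from the axis. All below 130 mm.
- stand_a: Fixed grey parking stand of head8: base 60(x) x 124(y) x 6 mm; two cheeks 40 mm high at y = +-46 mm carry the ends of the bar; corner posts to 56 mm and end walls to 52 mm leave 2 mm play round it. Open on its x sides, so the nozzles show. Head8's row lies along the stand's y. Origin: centre of underside.
- stand_b: The like stand, holding head4. Which of the stands and the camera stands left, middle or right varies.
- head4: The other dispensing head, to be left alone: same bar, but 4 thicker nozzles 18 mm apart and a round grip post 22 mm across and 40 mm tall instead of the flat fin. Top 98 mm above the bench. Origin and axes as head8.
- bottle: Bystander: clear bottle, 66 mm across, 150 mm tall, blue cap, at the robot's left. Origin: centre of the underside.
- microplate: Bystander: flat grey well plate, 86 x 128 mm, 15 mm high, beyond the work. Origin: centre of the underside.
- tipbox: Bystander: grey pipette-tip box, 87 x 124 mm, 61 mm high, at the robot's right. Origin: centre of the underside.
Mind the look-alikes: they are no part of the job. What is meant by the camera is not green, and is the smaller of those in its own colour.

How it is judged:
On the way:
1. the eight-nozzle head is gripped and lifted clear of its stand (z of head8 in the frame of stand_a above 0.06 m and contact force between head8 and the fingers above 1 N and contact force between head8 and stand_a below 0.05 N), for 0.2 s.
At the end, for the whole second after the job is handed in: Held still in the air by the fingers alone: middle of the nozzle tips within 18 mm of the point 100 mm in front of the lens, nozzles into the lens and row along the camera's long side each within 0.16 rad, speed under 20 mm/s and 0.15 rad/s; other head and camera not moved (distance between head8 and focus below 0.018 m and angle between the z axis of head8 and the z axis of focus, either way round below 0.16 rad and angle between the y axis of head8 and the y axis of focus, either way round below 0.16 rad and z of fin in the frame of focus above 0.03 m and height (world z) of head8 above 0.12 m and contact force between head8 and the fingers above 1 N and contact force between head8 and camera below 0.05 N and contact force between head8 and stand_a below 0.05 N and contact force between head8 and stand_b below 0.05 N and linear speed of head8 below 0.02 m/s and angular speed of head8 below 0.15 rad/s and distance of head4 from where it was at the start of the episode below 0.01 m and distance of focus from where it was at the start of the episode below 0.008 m); the arm keeps its last pose, push and grip.
It fails at once if the head touches the camera (contact force between head8 and camera above 0.5 N).
It fails at once if the camera is pushed out of its aim (distance of focus from where it was at the start of the episode above 0.008 m).
It fails at once if the other head is disturbed (distance of head4 from where it was at the start of the episode above 0.01 m).
It fails at once if the bottle, the plate or the tip box is shifted (distance of any of bottle, microplate, tipbox from where it was at the start of the episode above 0.015 m).
It also fails if it takes over 45 s, if anything falls off the work surface, if the arm or the gripper's body presses on something with over 40 N, if the wrist force passes 120 N, or if a joint passes its speed limit or range.

## Working session

There is one attempt and no reset: what is moved stays moved. The work goes in short steps, Python scripts to look and compute and a tool call to move; the robot and the scene stay as the last step left them, time stands still between calls to the robot, and variables do not carry over. Pictures are saved under pics/ and viewed, at most 10 in all, crops included, and the job is handed in when it is done.

Besides the shell and the picture viewer there is one more tool, called after "Emit:" by a JSON object that holds its "method" and its "body", one argument or row to a line. send_rows: Moves the arm, as the interface text tells. Its arguments: {"type":"object","properties":{"moves":{"type":"array","items":{"type":"array","items":{"type":"number","minimum":-1,"maximum":1}}},"squeeze":{"type":"number"}},"required":["moves"]}

```bash
mkdir -p pics; ls; python3 - <<'E'
from bench import bot
import cv2,numpy as np
np.set_printoptions(precision=4,suppress=True)
print(bot.sense())
for n in ("scene","side","wrist"):
    m=bot.camera_model(n); print(n,{k:np.array(v).round(4).tolist() for k,v in m.items()})
    im=bot.grab_frame(n); cv2.imwrite(f"pics/{n}0.png",im)
E
```

```text
pics
{'clock': 0.0, 'joint_pos': array([ 1.5196,  0.3856,  0.0067, -0.0005, -1.194 , -0.2586]), 'qvel': array([-0.0007,  0.0017, -0.0004, -0.0002, -0.0001,  0.0022]), 'joint_efforts': array([  0.0002, -39.0673,  18.7409,   4.22  ,   0.011 ,  -0.0002]), 'tool_pos': array([0.1903, 0.5947, 0.2215]), 'ee_rot': array([ 0.0011,  0.988 , -0.1544, -0.0001]), 'contact_force': array([0.8948, 0.2453, 0.0316]), 'wrist_torque': array([-0.0249,  0.0546, -0.0347]), 'grip_force': 0.0, 'grip_width': 1.0041359035352742}
scene {'mtx': [[484.3207, 0.0, 284.0203], [0.0, 484.3207, 199.1333], [0.0, 0.0, 1.0]], 'dist': [-0.1359, 0.0, 0.0, 0.0, 0.0], 'pose': [[0.2513, 0.8371, -0.4859, 1.2095], [0.9678, -0.2111, 0.137, -0.206], [0.0121, -0.5047, -0.8632, 1.2777], [0.0, 0.0, 0.0, 1.0]]}
side {'mtx': [[383.6206, 0.0, 272.3916], [0.0, 383.6206, 212.3333], [0.0, 0.0, 1.0]], 'dist': [-0.073, 0.0, 0.0, 0.0, 0.0], 'pose': [[0.9084, -0.2272, 0.3509, 0.173], [-0.4174, -0.4487, 0.7902, -0.9181], [-0.0221, -0.8643, -0.5024, 0.7276], [0.0, 0.0, 0.0, 1.0]]}
wrist {'mtx': [[361.2151, 0.0, 277.267], [0.0, 361.2151, 206.5571], [0.0, 0.0, 1.0]], 'dist': [-0.0609, 0.0, 0.0, 0.0, 0.0], 'hand_eye': [[0.0005, -0.9566, -0.2914, 0.08], [1.0, 0.0003, 0.0007, 0.0007], [-0.0006, -0.2914, 0.9566, -0.1633], [0.0, 0.0, 0.0, 1.0]]}
```

View pics/scene0.png

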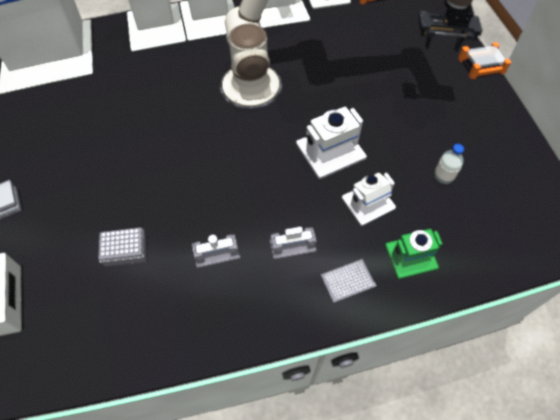

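View pics/side0.png

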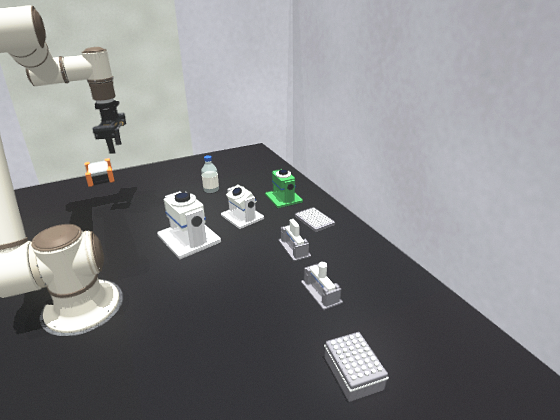

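The scene view shows the small white camera near (370,195), the fin head near (293,238) and the round-post head near (215,245). The larger white and green cameras are look-alikes. I'll zoom in on both views for measurement.

```bash
cat > h.py <<'E'
from bench import bot
import cv2,numpy as np
from scipy.spatial.transform import Rotation as R
np.set_printoptions(precision=4,suppress=True)
def tool():
    s=bot.sense(); q=s["ee_rot"]; T=np.eye(4)
    T[:3,:3]=R.from_quat([q[1],q[2],q[3],q[0]]).as_matrix(); T[:3,3]=s["tool_pos"]; return T
def pose(n,T=None):
    m=bot.camera_model(n)
    return np.array(m["pose"]) if n!="wrist" else (tool() if T is None else T)@np.array(m["hand_eye"])
def ray(n,uv,P=None):
    m=bot.camera_model(n); P=pose(n) if P is None else P
    p=cv2.undistortPoints(np.array([[uv]],float),np.array(m["mtx"]),np.array(m["dist"]))[0,0]
    d=P[:3,:3]@np.array([*p,1]); return P[:3,3],d/np.linalg.norm(d)
def onz(n,uv,z,P=None):
    o,d=ray(n,uv,P); return o+d*(z-o[2])/d[2]
def tri(rays):
    A=sum(np.eye(3)-np.outer(d,d) for o,d in rays); b=sum((np.eye(3)-np.outer(d,d))@o for o,d in rays)
    x=np.linalg.solve(A,b); return x,[np.linalg.norm(np.cross(x-o,d)) for o,d in rays]
E
python3 - <<'E'
from h import *
a=cv2.imread("pics/scene0.png");b=cv2.imread("pics/side0.png")
c=np.hstack([cv2.resize(a[165:275,265:405],(560,440),interpolation=cv2.INTER_CUBIC)[:, :],])
d=cv2.resize(b[175:265,215:315],(489,440),interpolation=cv2.INTER_CUBIC)
cv2.imwrite("pics/z0.png",cv2.resize(np.hstack([c[:, :]]),(798,627))[:598])
print(onz("scene",(293,230),.098),onz("scene",(215,238),.098),onz("scene",(370,205),.012),onz("side",(242,213),.012))
E
```

```text
[ 0.6456 -0.0195  0.098 ] [ 0.6175 -0.23    0.098 ] [0.5805 0.2421 0.012 ] [0.5697 0.2538 0.012 ]
```

View pics/z0.png

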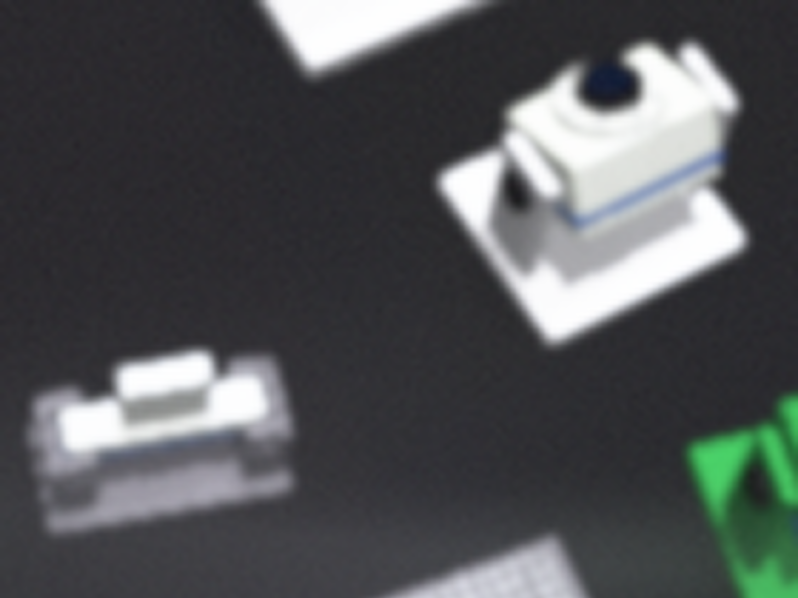

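The zoom shows head8's fin in the stand at lower left, with its row at a slight yaw. The small white camera has its lens at about (610,85), leaning towards the robot. I'll move the wrist camera over to it now.

Emit:
{"method": "send_rows", "body": {
  "moves": [
    [0.3, 0.2, -0.25, 0, 1],
    [0.35, 0.25, -0.15, 0, 1],
    [0.35, 0.25, -0.15, 0, 1],
    [0.35, 0.25, -0.15, 0, 1],
    [0.35, 0.25, -0.15, 0, 1]
  ]
}}

```text
clock: 0.65
tool_pos: [0.3164, 0.4275, 0.3079]
ee_rot: [0.0, 0.988, -0.154, -0.0]
contact_force: [1.3, 0.5, -0.2]
grip_width: 0.999
grip_force: 0.0
```

Emit:
{"method": "send_rows", "body": {
  "moves": [
    [0.35, 0.25, -0.05, 0, 1],
    [0.35, 0.25, -0.05, 0, 1],
    [0.35, 0.25, 0, 0, 1],
    [0.35, 0.25, 0, 0, 1],
    [0, 0, 0, 0, 1]
  ]
}}

```text
clock: 1.15
tool_pos: [0.4204, 0.2877, 0.3175]
ee_rot: [0.0, 0.988, -0.157, -0.0]
contact_force: [-0.1, 0.2, 0.8]
grip_width: 1.001
grip_force: 0.0
```

```bash
cat > snap.py <<'E'
from h import *
import sys
T=tool(); im=bot.grab_frame("wrist"); n=sys.argv[1]
cv2.imwrite(f"pics/{n}.png",im); np.save(f"pics/{n}.npy",T); print(T, bot.sense()["clock"])
E
python3 snap.py w1
```

```text
[[ 0.9507 -0.3102 -0.0002  0.4204]
 [-0.3102 -0.9507 -0.0009  0.2877]
 [ 0.0001  0.0009 -1.      0.3175]
 [ 0.      0.      0.      1.    ]] 1.2
```

View pics/w1.png

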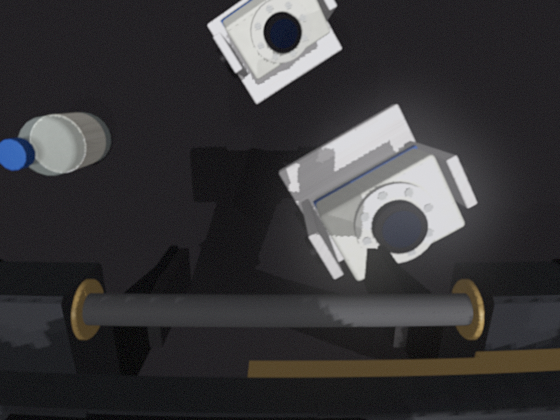

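The small camera is at the top, with its lens at about (283,33), and the big look-alike is below it. I'll move forward for two better views.

Emit:
{"method": "send_rows", "body": {
  "moves": [
    [0.3, 0.0, 0, 0, 1],
    [0.3, 0.0, 0, 0, 1],
    [0.2, 0, 0, 0, 1],
    [0, 0, 0, 0, 1],
    [0, 0, 0, 0, 1]
  ]
}}

```text
clock: 1.7
tool_pos: [0.4944, 0.2674, 0.3169]
ee_rot: [0.0, 0.988, -0.154, -0.001]
contact_force: [-0.4, 0.2, -0.1]
grip_width: 1.001
grip_force: 0.0
```

```bash
python3 snap.py w2
```

```text
[[ 0.9525 -0.3046 -0.0013  0.4944]
 [-0.3046 -0.9525 -0.0006  0.2674]
 [-0.001   0.001  -1.      0.3169]
 [ 0.      0.      0.      1.    ]] 1.75
```

Emit:
{"method": "send_rows", "body": {
  "moves": [
    [0.4, 0.2, 0, 0, 1],
    [0.3, 0.2, 0, 0, 1],
    [0, 0.2, 0, 0, 1],
    [0, 0, 0, 0, 1],
    [0, 0, 0, 0, 1]
  ]
}}

```text
clock: 2.25
tool_pos: [0.5424, 0.1887, 0.3182]
ee_rot: [-0.0, 0.988, -0.154, 0.0]
contact_force: [-0.3, -0.1, 0.1]
grip_width: 0.999
grip_force: 0.0
```

```bash
python3 snap.py w3; python3 - <<'E'
from h import *
a=cv2.imread("pics/w2.png")[0:260,120:420];b=cv2.imread("pics/w3.png")[0:260,120:420]
cv2.imwrite("pics/z1.png",np.hstack([cv2.resize(a,(400,347)),cv2.resize(b,(400,347))]))
E
```

```text
[[ 0.9526 -0.3042  0.0008  0.5424]
 [-0.3042 -0.9526  0.0009  0.1887]
 [ 0.0005 -0.0011 -1.      0.3182]
 [ 0.      0.      0.      1.    ]] 2.3
```

View pics/z1.png

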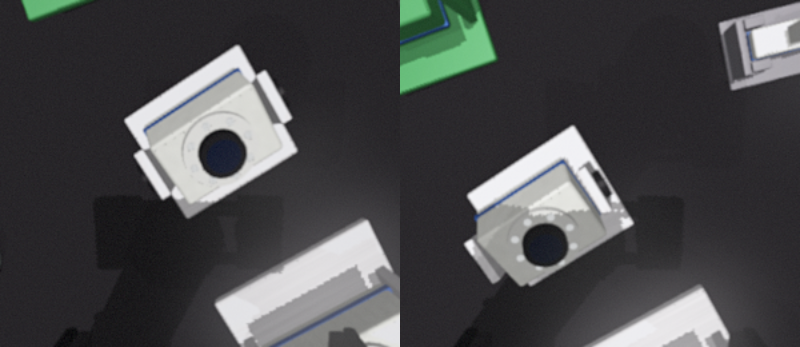

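Both views show the small camera clearly. In the left crop the lens is at (222,153) and the base corners are at (238,45), (125,120), (298,152) and (187,217). In the right crop the lens is at (545,244). I'll triangulate the lens and cast the corners onto the base plane.

```bash
python3 - <<'E'
from h import *
f=4/3; rays=[]
gs={"w1":(283,33),"w2":(120+222/f,153/f),"w3":(120+(545-400)/f,244/f)}
for n,g in gs.items():
    im=cv2.imread(f"pics/{n}.png").astype(int); T=np.load(f"pics/{n}.npy")
    m=((im.max(2)<95)&(im[:,:,0]-im[:,:,2]>12)).astype(np.uint8)
    k,l,s,c=cv2.connectedComponentsWithStats(m); i=min((i for i in range(1,k) if s[i][4]>200),key=lambda i:np.hypot(*(c[i]-g)))
    cc=cv2.findContours((l==i).astype(np.uint8),0,1)[0][0]; e=cv2.fitEllipse(cc); print(n,c[i],s[i],e)
    rays.append(ray("wrist",e[0],pose("wrist",T)))
print("lens",tri(rays),tri(rays[:2])[0],tri(rays[1:])[0])
C={"w2":[(238,45),(125,120),(187,217),(298,152)],"w3":[(574-400,126),(633-400,223),(467-400,196)]}
for n,cs in C.items():
    g=cv2.cvtColor(cv2.imread(f"pics/{n}.png"),6); T=np.load(f"pics/{n}.npy")
    p=np.array([[(120+x/f,y/f)] for x,y in cs],np.float32)
    p=cv2.cornerSubPix(g,p,(4,4),(-1,-1),(3,40,.01))[:,0]
    w=np.array([onz("wrist",q,.012,pose("wrist",T)) for q in p]); print(n,p-np.array([(120+x/f,y/f) for x,y in cs]),w,np.linalg.norm(np.diff(w,axis=0,append=w[:1]),axis=1),w.mean(0))
    if n=="w3": print("ctr",(w[1]+w[2])/2)
    e=w[1]-w[0]; print(np.degrees(np.arctan2(e[1],e[0])))
E
```

```text
w1 [283.2914  32.9371] [270  18  28  31 652] ((283.2943420410156, 32.937355041503906), (26.572235107421875, 29.38115692138672), 20.269746780395508)
w2 [287.4892 116.6864] [275 104  26  26 507] ((287.49017333984375, 116.68295288085938), (23.0266170501709, 26.161788940429688), 50.74740982055664)
w3 [119.2689  31.1148] [ 78   0  80  48 305] ((110.53010559082031, 22.534305572509766), (27.89971351623535, 108.85213470458984), 71.12593841552734)
lens (array([0.5747, 0.2306, 0.3799]), [np.float64(0.06757991076480782), np.float64(0.014546403578376365), np.float64(0.08076853158278596)]) [0.5494 0.2383 0.1173] [0.5998 0.21   0.4419]
w2 [[-0.3317 -0.8894]
 [-1.3012 -0.5133]
 [-0.1327  0.8121]
 [-0.623  -1.2259]] [[0.6335 0.1953 0.012 ]
 [0.6034 0.3157 0.012 ]
 [0.4969 0.2887 0.012 ]
 [0.5268 0.1686 0.012 ]] [0.1241 0.1099 0.1237 0.11  ] [0.5651 0.2421 0.012 ]
104.03051376994271
w3 [[-0.9808 -1.2694]
 [ 0.3696 -0.317 ]
 [-0.7432 -1.125 ]] [[0.6336 0.1953 0.012 ]
 [0.527  0.1682 0.012 ]
 [0.6035 0.3157 0.012 ]] [0.1099 0.1662 0.1242] [0.5881 0.2264 0.012 ]
ctr [0.5653 0.242  0.012 ]
-165.7618867476665
```

The base measures 124 x 110 mm as specified, centred at (0.565,0.242), and the lens height is consistent with it. Next I'll get a rough head8 pose and confirm the lens position.

```bash
python3 - <<'E'
from h import *
rays=[ray("wrist",(283.3,32.9),pose("wrist",np.load("pics/w1.npy"))),ray("wrist",(287.5,116.7),pose("wrist",np.load("pics/w2.npy")))]
im=cv2.imread("pics/w3.png").astype(int); m=((im.max(2)<95)&(im[:,:,0]-im[:,:,2]>12)).astype(np.uint8)
k,l,s,c=cv2.connectedComponentsWithStats(m); i=l[183,228]; print(s[i],c[i])
rays.append(ray("wrist",c[i],pose("wrist",np.load("pics/w3.npy")))); L,e=tri(rays); print(L,e)
u=np.array([np.cos(np.radians(14.15)),np.sin(np.radians(14.15))]); d=L[:2]-[.5652,.242]
print("offs",d@u, d@[-u[1],u[0]],"theta",np.arcsin(-d@u/.04),"h",L[2])
s=5.7
P=[onz("scene",(265+x/s,165+y/s),z) for x,y,z in [(62,412,.058),(268,380,.058),(62,450,.058),(115,372,.098),(212,352,.098),(118,395,.098),(212,372,.098)]]
P=np.array(P);print(P, np.degrees(np.arctan2(*(P[1]-P[0])[1::-1])),np.degrees(np.arctan2(*(P[6]-P[5])[1::-1])), P[3:].mean(0))
E
```

```text
[217 176  20  20 194] [226.366  185.4948]
[0.5499 0.239  0.1198] [np.float64(0.0007890524590429487), np.float64(0.000978211446175971), np.float64(0.0016454976903201007)]
offs -0.015577671124971335 0.000827809151994168 theta 0.4000254445056811 h 0.11978799621271344
[[ 0.6367 -0.0655  0.058 ]
 [ 0.6447  0.0373  0.058 ]
 [ 0.6566 -0.0704  0.058 ]
 [ 0.6412 -0.0404  0.098 ]
 [ 0.6422  0.0074  0.098 ]
 [ 0.6533 -0.0421  0.098 ]
 [ 0.6526  0.0045  0.098 ]] 85.5308051458761 90.95542769354192 [ 0.6473 -0.0176  0.098 ]
```

Emit:
{"method": "send_rows", "body": {
  "moves": [
    [0.18, 0.37, 0, 0, 1],
    [0.18, 0.37, 0, 0, 1],
    [0.18, 0.37, 0, 0, 1],
    [0.18, 0.37, 0, 0, 1],
    [0.18, 0.37, 0, 0, 1]
  ]
}}

```text
clock: 2.8
tool_pos: [0.5725, -0.0154, 0.3179]
ee_rot: [-0.0, 0.988, -0.153, 0.0]
contact_force: [0.3, 0.3, -0.1]
grip_width: 0.999
grip_force: 0.0
```

Emit:
{"method": "send_rows", "body": {
  "moves": [
    [0, 0, 0, -0.06, 1],
    [0, 0, 0, -0.06, 1],
    [0, 0, 0, -0.055, 1],
    [0, 0, 0, 0, 1],
    [0, 0, 0, 0, 1]
  ]
}}

```text
clock: 3.3
tool_pos: [0.5725, -0.0144, 0.3177]
ee_rot: [-0.0, 1.0, -0.024, 0.0]
contact_force: [0.8, -1.0, 0.3]
grip_width: 1.004
grip_force: 0.0
```

```bash
python3 snap.py w4
```

```text
[[ 0.9989 -0.0475  0.0003  0.5725]
 [-0.0475 -0.9989  0.0002 -0.0144]
 [ 0.0003 -0.0002 -1.      0.3177]
 [ 0.      0.      0.      1.    ]] 3.35
```

View pics/w4.png

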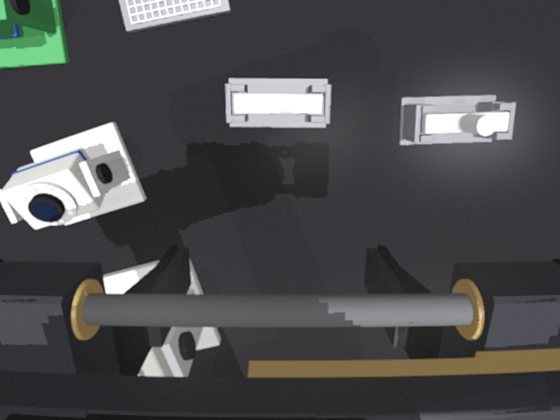

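Head8's stand is straight ahead, with the bar at about (277,103), and head4 is at right, about (465,122). I'll measure the bar by its ends, away from the fin columns.

```bash
python3 - <<'E'
from h import *
im=cv2.imread("pics/w4.png"); T=np.load("pics/w4.npy"); P=pose("wrist",T)
g=im.min(2); print(g[85:125:3,225:335:6])
m=(g>215).astype(np.uint8); k,l,s,c=cv2.connectedComponentsWithStats(m); i=l[103,250]; print(s[i])
M=(l==i); xs=np.where(M.any(0))[0]
for x in range(xs[0],xs[-1]+1,5):
    r=np.where(M[:,x])[0]; print(x,r[0],r[-1],end=' | ')
def up(x0,x1):
    v=[(x,(np.where(M[:,x])[0][0]+np.where(M[:,x])[0][-1])/2) for x in range(x0,x1)]; return np.mean(v,0)
a=onz("wrist",up(xs[0]+3,xs[0]+12),.058,P);b=onz("wrist",up(xs[-1]-12,xs[-1]-3),.058,P)
e0=onz("wrist",(xs[0]-.5,up(xs[0]+3,xs[0]+12)[1]),.058,P);e1=onz("wrist",(xs[-1]+.5,up(xs[-1]-12,xs[-1]-3)[1]),.058,P)
print(a,b,e0,e1,"len",np.linalg.norm(e1-e0),"mid",(e0+e1)/2,"yaw",np.degrees(np.arctan2(*(a-b)[1::-1])))
E
```

```text
[[154 198 203 199 207 204 205 205 206 205 205 205 205 207 158 203 196 204
   55]
 [145 197 204 201 209 204 204 205 206 204 206 205 206 208  83 207 205 205
   52]
 [138 139 147 158 206 202 202 204 203 203 204 206 205 206  85 192 192 206
   57]
 [127 132 255 255 255 255 255 255 255 255 255 245 243 239 240 232 213 206
   60]
 [122 132 255 255 255 255 255 255 255 255 255 255 255 255 255 255 255 205
   61]
 [117 134 255 255 255 255 255 255 255 255 255 255 255 255 255 255 255 205
   59]
 [110 124 255 255 255 255 255 255 255 255 255 255 255 255 255 255 255 206
   63]
 [108 134 255 255 255 255 255 255 255 255 255 255 255 255 255 255 252 206
   64]
 [115 132 255 255 255 255 255 255 255 255 255 255 255 255 255 255 245 207
   65]
 [116 125 255 255 255 255 255 255 255 255 233 236 252 251 255 255 242 205
   67]
 [ 85 173 168 172 198 199 199 199 198 198 198 200 199 199 112 161 178 204
   66]
 [ 80 199 201 202 200 200 201 201 202 202 201 202 203 203  88 207 207 201
   68]
 [ 71 176 192 193 201 201 201 202 202 201 201 202 202 202 112 197 197 202
   72]
 [ 51 204 202 202 203 203 202 203 201 203 203 212 208 207 212 209 204  94
   71]]
[ 233   93   90   21 1812]
233 99 104 | 238 93 113 | 243 93 113 | 248 93 113 | 253 93 113 | 258 93 113 | 263 93 113 | 268 93 113 | 273 93 113 | 278 93 113 | 283 93 113 | 288 94 113 | 293 94 113 | 298 94 113 | 303 94 112 | 308 94 113 | 313 94 113 | 318 94 113 | [0.6479 0.0235 0.058 ] [ 0.6434 -0.0601  0.058 ] [0.6483 0.032  0.058 ] [ 0.643  -0.0698  0.058 ] len 0.10192387881197326 mid [ 0.6457 -0.0189  0.058 ] yaw 86.9257557778821
```

The bar length is 102 mm (nominal 100), its midpoint is (0.646,-0.019) and its yaw matches the tool to within 0.4°. 

The moves cannot tilt the tool, so I'll grip the fin along its 44 mm length. That makes the finger axis parallel to the head's y, the camera's tilt axis. I can then lean the head about that axis against the stand's posts.

Emit:
{"method": "send_rows", "body": {
  "moves": [
    [0.35, 0, 0, 0, 1],
    [0.38, 0.01, 0, 0, 1],
    [0, 0, 0.45, 0, 1],
    [0, 0, 0.45, 0, 1],
    [0, 0, 0.4, 0, 1]
  ]
}}

```text
clock: 3.85
tool_pos: [0.6451, -0.0193, 0.1853]
ee_rot: [-0.0, 1.0, -0.024, -0.001]
contact_force: [0.3, 0.8, -0.2]
grip_width: 0.999
grip_force: 0.0
```

Emit:
{"method": "send_rows", "body": {
  "moves": [
    [0, 0, 0.4, 0, 1],
    [0, 0, 0.4, 0, 1],
    [0, 0, 0.2, 0, 1],
    [0, 0, 0, 0, 1],
    [0, 0, 0, 0, 1]
  ]
}}

```text
clock: 4.35
tool_pos: [0.6462, -0.0195, 0.0882]
ee_rot: [0.0, 1.0, -0.023, 0.0]
contact_force: [0.6, 0.2, 0.0]
grip_width: 1.0
grip_force: 0.0
```

```bash
python3 snap.py w5; python3 - <<'E'
from h import *
a=bot.grab_frame("side"); cv2.imwrite("pics/s5.png",a)
b=cv2.imread("pics/w5.png"); cv2.imwrite("pics/z2.png",np.hstack([cv2.resize(b,(400,300)),cv2.resize(a[190:280,240:360],(400,300))]))
E
```

```text
[[ 0.9989 -0.0468  0.0009  0.6462]
 [-0.0468 -0.9989 -0.0005 -0.0195]
 [ 0.0009  0.0005 -1.      0.0882]
 [ 0.      0.      0.      1.    ]] 4.4
```

View pics/z2.png

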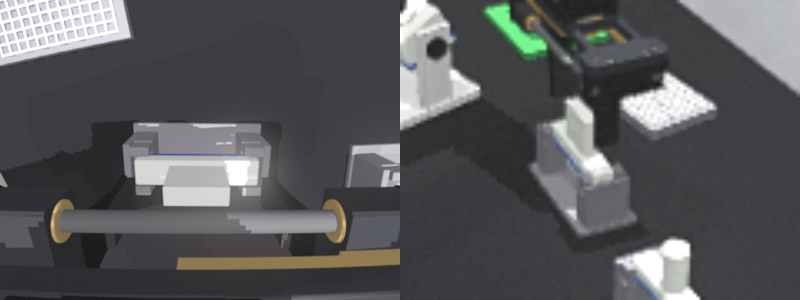

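The fingers straddle the fin lengthwise: the fin is centred at (196,188) in the wrist view, with the fingers at both ends. I'll go down 20 mm and close.

Emit:
{"method": "send_rows", "body": {
  "moves": [
    [0, 0, 0.1, 0, 1],
    [0, 0, 0.1, 0, 1],
    [0, 0, 0, 0, 0.2],
    [0, 0, 0, 0, -0.2],
    [0, 0, 0, 0, -0.2]
  ],
  "squeeze": 12
}}

```text
clock: 4.95
tool_pos: [0.6457, -0.0198, 0.0677]
ee_rot: [0.0, 1.0, -0.024, 0.0]
contact_force: [-0.1, 0.5, 0.2]
grip_width: 0.809
grip_force: 0.0
```

Emit:
{"method": "send_rows", "body": {
  "moves": [
    [0, 0, 0, 0, -0.2],
    [0, 0, 0, 0, -0.2],
    [0, 0, 0, 0, -0.2],
    [0, 0, 0, 0, -0.2],
    [0, 0, 0, 0, -0.2]
  ]
}}

```text
clock: 5.45
tool_pos: [0.6456, -0.0196, 0.0678]
ee_rot: [-0.0, 1.0, -0.024, 0.0]
contact_force: [0.6, 0.8, 0.9]
grip_width: 0.504
grip_force: 12.0
```

Gripped at 43.9 mm. I'll lift 8 mm and pull slowly towards the robot so the posts hold the bar back and the head leans.

Emit:
{"method": "send_rows", "body": {
  "moves": [
    [0, 0, -0.04, 0, -0.2],
    [0, 0, -0.04, 0, -0.2],
    [0, 0, 0, 0, -0.2],
    [-0.03, 0, 0, 0, -0.2],
    [-0.03, 0, 0, 0, -0.2]
  ]
}}

```text
clock: 5.95
tool_pos: [0.6411, -0.0195, 0.0762]
ee_rot: [-0.0, 1.0, -0.024, 0.002]
contact_force: [3.8, -1.8, -0.3]
grip_width: 0.503
grip_force: 12.0
```

Emit:
{"method": "send_rows", "body": {
  "moves": [
    [-0.03, 0, 0, 0, -0.2],
    [-0.03, 0, 0, 0, -0.2],
    [-0.03, 0, 0, 0, -0.2],
    [-0.03, 0, 0, 0, -0.2],
    [0, 0, 0, 0, -0.2]
  ]
}}

```text
clock: 6.45
tool_pos: [0.6273, -0.0187, 0.0761]
ee_rot: [-0.0, 1.0, -0.024, 0.0]
contact_force: [3.5, 0.2, 2.0]
grip_width: 0.508
grip_force: 12.0
```

```bash
python3 snap.py w6; python3 - <<'E'
from h import *
a=bot.grab_frame("side"); cv2.imwrite("pics/s6.png",a)
b=cv2.imread("pics/w6.png"); cv2.imwrite("pics/z3.png",np.hstack([cv2.resize(b,(400,300)),cv2.resize(a[190:280,240:360],(400,300))]))
E
```

```text
[[ 0.9989 -0.047   0.0006  0.6273]
 [-0.047  -0.9989  0.0002 -0.0187]
 [ 0.0006 -0.0002 -1.      0.0761]
 [ 0.      0.      0.      1.    ]] 6.5
```

View pics/z3.png

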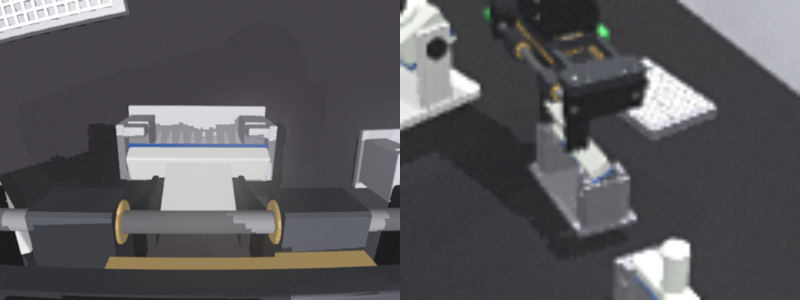

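The head now leans back towards the robot, with the bar's front face and the nozzles visible beyond it. I'll squeeze harder, then lift clear.

Emit:
{"method": "send_rows", "body": {
  "moves": [
    [0, 0, 0, 0, -0.2],
    [0, 0, 0, 0, -0.2],
    [0.01, 0, -0.02, 0, -0.2],
    [0, 0, -0.1, 0, -0.2],
    [0, 0, -0.3, 0, -0.2]
  ],
  "squeeze": 45
}}

```text
clock: 7.05
tool_pos: [0.6235, -0.0195, 0.1135]
ee_rot: [0.001, 1.0, -0.024, -0.007]
contact_force: [1.1, 0.3, -2.8]
grip_width: 0.5
grip_force: 45.0
```

Emit:
{"method": "send_rows", "body": {
  "moves": [
    [0, 0, -0.4, 0, -0.2],
    [0, 0, -0.4, 0, -0.2],
    [0, 0, -0.4, 0, -0.2],
    [0, 0, -0.3, 0, -0.2],
    [0, 0, 0, 0, -0.2]
  ]
}}

```text
clock: 7.55
tool_pos: [0.629, -0.0191, 0.2727]
ee_rot: [-0.0, 1.0, -0.024, 0.003]
contact_force: [1.1, 0.0, -2.0]
grip_width: 0.5
grip_force: 45.0
```

```bash
python3 snap.py w7; python3 - <<'E'
from h import *
a=bot.grab_frame("side"); cv2.imwrite("pics/s7.png",a)
c=bot.grab_frame("scene"); cv2.imwrite("pics/c7.png",c)
b=cv2.imread("pics/w7.png")[80:300,100:460]; cv2.imwrite("pics/z4.png",cv2.resize(b,(800,489)))
E
```

```text
[[ 0.9989 -0.047   0.0062  0.629 ]
 [-0.047  -0.9989  0.0005 -0.0191]
 [ 0.0062 -0.0008 -1.      0.2727]
 [ 0.      0.      0.      1.    ]] 7.6
```

View pics/z4.png

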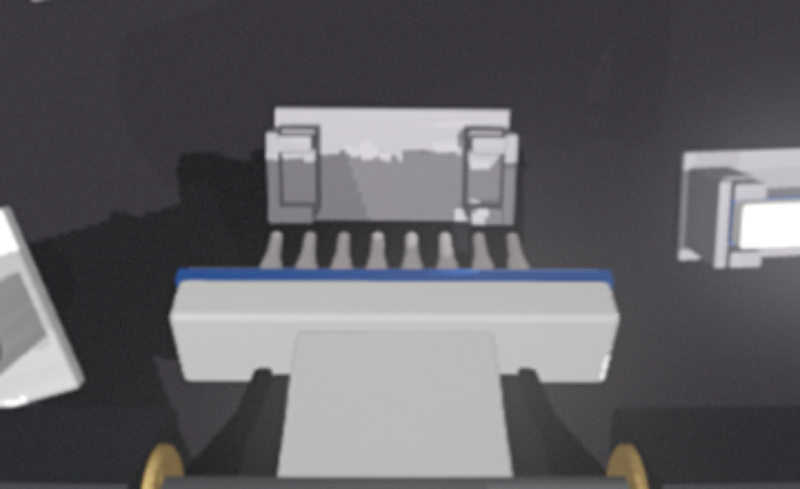

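The view shows all eight nozzles at row ~233. The bar's top-front edge is at row 318 (columns 170 to 618), its top-back edge at row 380 (185 to 605) and its bottom-front edge at row 270 (177 to 612). I'll solve PnP from these points.

```bash
cat > pnp.py <<'E'
from h import *
def head(pix,obj,n,T):
    m=bot.camera_model("wrist")
    ok,r,t,err=cv2.solvePnPGeneric(np.array(obj,float),np.array(pix,float),np.array(m["mtx"]),np.array(m["dist"]))[0:4]
    H=np.eye(4);H[:3,:3]=cv2.Rodrigues(r[0])[0];H[:3,3]=t[0].ravel()
    return np.array(m["hand_eye"])@H, err   # head in tool frame
E
python3 - <<'E'
from pnp import *
s=800/360
z=[(170,318),(618,318),(185,380),(605,380),(177,270),(612,270),(276,233),(513,233)]
pix=[(100+x/s,80+y/s) for x,y in z]
obj=[(.011,.05,.043),(.011,-.05,.043),(-.011,.05,.043),(-.011,-.05,.043),(.011,.05,.025),(.011,-.05,.025),(.0015,.0315,0),(.0015,-.0315,0)]
T=np.load("pics/w7.npy")
H,e=head(pix,obj,"w7",T); np.save("H.npy",H); print(H,e)
G=H[:3,:3]; print("z in tool",G[:,2],"tilt",np.arctan2(-G[0,2],-G[2,2]),"y",G[:,1])
W=T@H; print("world",W)
print("pivot dist: grasp in head", np.linalg.inv(H)@[0,0,-.019,1])
E
```

```text
[[ 0.9092 -0.0024 -0.4164  0.0286]
 [-0.0042 -1.     -0.0035  0.001 ]
 [-0.4164  0.0049 -0.9092  0.046 ]
 [ 0.      0.      0.      1.    ]] [[1.5535]]
z in tool [-0.4164 -0.0035 -0.9092] tilt 0.4295161040824148 y [-0.0024 -1.      0.0049]
world [[ 0.9057  0.0446 -0.4215  0.6579]
 [-0.0387  0.999   0.0226 -0.0214]
 [ 0.4221 -0.0041  0.9066  0.2268]
 [ 0.      0.      0.      1.    ]]
pivot dist: grasp in head [0.0011 0.0007 0.071  1.    ]
```

PnP gives a tilt of 0.43 rad, against about 0.41 needed, and the grasp point comes out at z=71 mm on the head, as intended. The target TCP is about (0.483,0.222,0.254) with the row at 104.15°. I'll turn first, then travel.

Emit:
{"method": "send_rows", "body": {
  "moves": [
    [0, 0, 0, -0.065, -0.2],
    [0, 0, 0, -0.065, -0.2],
    [0, 0, 0, -0.065, -0.2],
    [-0.1, -0.2, 0, 0, -0.2],
    [-0.1, -0.3, 0, 0, -0.2]
  ]
}}

```text
clock: 8.2
tool_pos: [0.5951, 0.0238, 0.264]
ee_rot: [0.0, 0.993, 0.121, -0.004]
contact_force: [-1.1, 1.3, -2.1]
grip_width: 0.502
grip_force: 45.0
```

Emit:
{"method": "send_rows", "body": {
  "moves": [
    [-0.1, -0.35, 0, 0, -0.2],
    [-0.1, -0.35, 0, 0, -0.2],
    [-0.1, -0.35, 0, 0, -0.2],
    [-0.1, -0.35, 0, 0, -0.2],
    [-0.1, -0.35, 0, 0, -0.2]
  ]
}}

```text
clock: 8.7
tool_pos: [0.5034, 0.1826, 0.265]
ee_rot: [0.001, 0.993, 0.122, -0.003]
contact_force: [-0.1, 0.2, -2.2]
grip_width: 0.499
grip_force: 45.0
```

Emit:
{"method": "send_rows", "body": {
  "moves": [
    [-0.1, -0.3, 0.04, 0, -0.2],
    [-0.02, -0.14, 0.04, 0, -0.2],
    [0, 0, 0, 0, -0.2],
    [0, 0, 0, 0, -0.2],
    [0, 0, 0, 0, -0.2]
  ]
}}

```text
clock: 9.2
tool_pos: [0.4839, 0.2211, 0.259]
ee_rot: [0.001, 0.993, 0.122, -0.001]
contact_force: [-0.1, 0.0, -0.7]
grip_width: 0.498
grip_force: 45.0
```

```bash
cat > err.py <<'E'
from h import *
import sys
th=.405; a=np.radians(14.15); u=np.array([np.cos(a),np.sin(a),0]); z=-np.sin(th)*u+np.cos(th)*np.array([0,0,1])
F=np.array([.5652,.242,.08])+.14*z; T=np.load(f"pics/{sys.argv[1]}.npy"); W=T@np.load("H.npy")
y=np.array([-u[1],u[0],0])
print("F",F,"head",W[:3,3],"err tool",T[:3,:3].T@(F-W[:3,3]),"ang z",np.arccos(W[:3,2]@z),"ang y",np.arccos(abs(W[:3,1]@y)),"yaw",np.degrees(np.arctan2(W[1,1],W[0,1])))
E
python3 snap.py w8; python3 err.py w8
```

```text
[[ 0.9704  0.2415 -0.0011  0.4839]
 [ 0.2415 -0.9704 -0.0012  0.2211]
 [-0.0013  0.0009 -1.      0.259 ]
 [ 0.      0.      0.      1.    ]] 9.25
F [0.5117 0.2285 0.2087] head [0.5118 0.227  0.2129] err tool [ 0.0002 -0.0015  0.0043] ang z 0.02382549112569089 ang y 0.005811407848422822 yaw 104.11735722060568
```

I'm within 5 mm of the target. I'll trim the remainder and look.

Emit:
{"method": "send_rows", "body": {
  "moves": [
    [0, -0.015, 0.04, 0, -0.2],
    [0, 0, 0, 0, -0.2],
    [0, 0, 0, 0, -0.2],
    [0, 0, 0, 0, -0.2],
    [0, 0, 0, 0, -0.2]
  ]
}}

```text
clock: 9.75
tool_pos: [0.4833, 0.2235, 0.2557]
ee_rot: [-0.0, 0.992, 0.122, 0.0]
contact_force: [0.7, -0.0, -1.9]
grip_width: 0.501
grip_force: 45.0
```

```bash
python3 snap.py w9; python3 err.py w9; python3 - <<'E'
from h import *
a=bot.grab_frame("side")[130:250,160:280]
b=cv2.imread("pics/w9.png")[80:300,100:460]; cv2.imwrite("pics/z5.png",np.hstack([cv2.resize(b,(500,306)),cv2.resize(a,(300,306))]))
E
```

```text
[[ 0.9701  0.2427  0.0002  0.4833]
 [ 0.2427 -0.9701  0.0001  0.2235]
 [ 0.0002 -0.     -1.      0.2557]
 [ 0.      0.      0.      1.    ]] 9.8
F [0.5117 0.2285 0.2087] head [0.5113 0.2295 0.2097] err tool [0.0001 0.001  0.001 ] ang z 0.025041519334341237 ang y 0.0048956808888637035 yaw 104.18374184956049
```

View pics/z5.png

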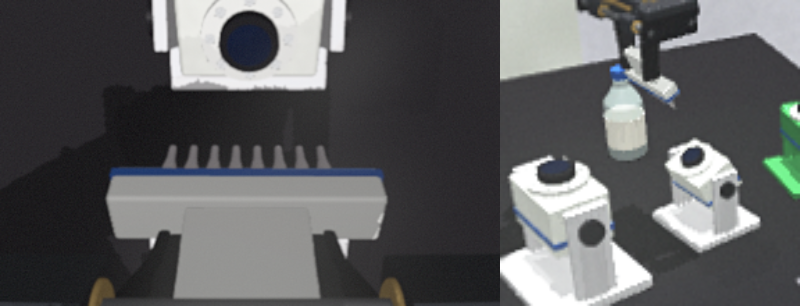

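The row is parallel to the camera's long side and centred on the lens (column 247 against 249). The tip row in the wrist view is unchanged, so the head has not slipped. Handing in.

```bash
python3 -c "
from bench import bot
print(bot.sense()['qvel'],bot.hand_in())"
```

```text
the job is handed in; nothing more can be done
[-0.00022676 -0.00092976  0.00054447 -0.00079505  0.00125576  0.00034692] None
```

The job is handed in with head8 held still at the focus point; by my measurements it is about 1.5 mm and 0.03 rad off, but `hand_in()` returned no verdict. I gripped the fin across its 44 mm length instead of the 14 mm thickness, because the moves could not tilt the tool.

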